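Size a piston pin in a row of ring gauges

ROBOT

A 7-joint arm with a two-finger parallel gripper is mounted at the origin on a cart in front of the work surface, level with it; the furniture and walls round the work are solid. World frame = base frame: x ahead of the robot, y to its left, z up, the work surface at z = 0. Lengths are in m, angles in rad, forces in N, time in s.
With the tool pointing down it reaches from about 0.35 to 0.9 m from the base axis. Payload 19.9 kg.
Tool frame: the origin (TCP) lies between the finger pads; the fingertips stand 14 mm ahead of it and the grasp point (between the pads) lies 5 mm behind it; z points along the fingers, y is the direction in which the jaws open and shut (so a half turn about z gives the same grasp; the last joint's range is limited). The gripper opens to 94 mm and grips with 3 to 60 N. Pads are 16 mm wide; open, the fingers measure 119 mm over their backs; the gripper's body (75 mm by 177 mm) begins 78 mm behind the grasp point.
Start: joints at [-1.371, 0.417, -0.01, 1.614, 0.005, 1.111, -0.053], TCP at [0.149, 0.607, 0.219] pointing down, gripper open.
Joint ranges: [-2.81, 2.81], [-0.39, 2.02], [-1.27, 1.25], [0.06, 2.57], [-1.19, 4.33], [0.19, 2], [-2.82, 2.82]. Speed limits (rad/s): [1.89, 1.89, 2.39, 2.39, 3.01, 3.01, 3.01].

INTERFACE

Orientations are given as a unit quaternion [w, x, y, z].
In Python, from cell import readout, imaging, order gives the robot as it stands.
- The arm moves only by the tool servo_tool, never from a script. Its arguments are lists of equal length, an entry for each row: "slide": the shift along the world's x, y, z in cm, a list of three; "dr": the turn, a rotation vector about the world's x, y, z in rad, a list of three; "fingers": the closure, from 0 (fully open) to 1 (shut). In form: {"slide": [[x, y, z], ...], "dr": [[wx, wy, wz], ...], "fingers": [fingers, ...]}. A call has 1 to 20 rows; each row shifts and turns the pose as measured when the row begins; what a row does not reach is not made up. A row lasts 1/10 s, in which the tool goes at most 50 mm and 8.59 degrees, less where a joint would pass 70% of its speed; a pose out of reach is approached as far as the arm can. A call is refused whole if a number of a shift passes 5 or a number of a turn 0.15, either way. A call with a gripper value outside its range is refused whole. The fingers move at their own pace and stop on an object; "newtons" is the grip in N (left out, the last holds). Time passes only in rows, so rows that do not move let the fingers close. It gives the time, the measured TCP pose, the force and the opening at its end, in the units of the state.
- readout.get_obs(): the state, without advancing time (a new reading comes with each control period).
- imaging.read_camera(name): name is "side" or "top" or "wrist"; returns the picture (480x640x3 uint8, red, green, blue); there is no depth.
- imaging.camera_model(name): a dict with "fov_y" (degrees; the focal length in pixels is half the picture's height over the tangent of half this angle, whatever the lens; pixels are square), "cx", "cy" (the principal point, pixels), "rvec" (rotation vector, rad) and "tvec" (3), from world to camera coordinates, as OpenCV has them. Camera axes: x right, y down, z forward; pixel columns grow to the right and rows downward; lengths in m; the calibration is good to about 2 mm. A picture is of the moment at which its call begins: read the wrist's pose just before it. camera_model takes no time and is no camera call; for the wrist camera it gives the pose at the moment of the call.
- order.close_job(): hands the job in, once; it reports no verdict.
The state is a dict: "t": time; "qpos": joint angles; "dq": joint speeds; "joint_torque": joint torques, N m; "eef_pos": TCP position; "orientation": TCP orientation; "wrist_force": force on the tool from outside, world axes, zero at the start; "torque": the same for the moment, N m; "gripper_width": opening from 0.0 (shut) to 1.0 (fully open).
Only numpy, scipy, OpenCV 4.12 (cv2) and the standard library are available. Lean on these libraries where they do the work, as an engineer would, in place of code of your own. Each camera call takes 0.05 s, during which the arm holds its last target. There are 200 camera calls.

TASK

Find the size of the loose piston pin in the row of three ring gauges: starting with the largest, put it foot first through one ring after the next smaller until a ring stops it, pressing only lightly there, then take it back and leave it standing fully down in the smallest ring it went through. The rings float in their dishes, so feel for each bore: never press or jam the pin with more than 25 N, lower it by hand instead of letting it drop, and do not knock over the pin or shift the piston and bearing nearby. The ring parked behind the row is a spare and takes no part.

Things in the scene. Friction and masses are not known exactly. Their poses are not given: they have to be found in the camera images.
- pin_centre (a point): Hollow bright-steel piston pin, 22 mm diameter, 100 mm long, about 0.16 kg, standing upright on the table. The point is its centre, half-way up; z is its long axis, up at the start. The lowest 2 mm of the pin are narrowed to 21 mm diameter.
- pin_foot (a point): Centre of the pin's lower end, 50 mm below pin_centre along its axis.
- pin: The same pin; origin at the centre of its lower end, z up along it.
- gauge_rack: Aluminium rack plate, 8 mm thick, fixed to the table. Origin under the middle of the row. Along its y axis (horizontal, pointing to the robot's left) stand three dishes with ring gauges: largest at y = +80 mm, middle at y = 0, smallest at y = -80 mm. A spare ring in its dish is parked behind the middle one at x = +85 mm.
- place_a (a point): Point on the axis of dish a, at the height of the upper face of its ring (44 mm above the dish's underside, 36 mm above the dish floor on which the pin finally stands). Ring a itself floats and may stand up to 5 mm off this point in both x and y: its true place is not reported and must be felt or seen. Largest: 27 mm bore, lead-in 29 mm.
- place_b (a point): Point on the axis of dish b, at the height of the upper face of its ring (44 mm above the dish's underside, 36 mm above the dish floor on which the pin finally stands). Ring b itself floats and may stand up to 5 mm off this point in both x and y: its true place is not reported and must be felt or seen. It stands in the middle of the row or, as spare, parked behind.
- place_c (a point): Point on the axis of dish c, at the height of the upper face of its ring (44 mm above the dish's underside, 36 mm above the dish floor on which the pin finally stands). Ring c itself floats and may stand up to 5 mm off this point in both x and y: its true place is not reported and must be felt or seen. It stands in the middle of the row or, as spare, parked behind.
- place_d (a point): Point on the axis of dish d, at the height of the upper face of its ring (44 mm above the dish's underside, 36 mm above the dish floor on which the pin finally stands). Ring d itself floats and may stand up to 5 mm off this point in both x and y: its true place is not reported and must be felt or seen. Smallest; too small for the pin.
- piston_3: Loose bystander: small grey piston, 61 mm across, 53 mm high; origin at the centre of its underside.
- bearing_1: Loose bystander: ball bearing lying flat, 52 mm across, 15 mm high; origin at the centre of its underside.
- holder_a: Dish of ring a, fixed: round, grey, 70 mm across. Origin: centre of its underside. All four rings are steel, 46 mm outside, 32 mm high, with a vertical bore; they stay where they are in the dish until pushed sideways with about 5 N, then slide, to at most 6 mm off centre in x and in y.
- holder_b: Dish of ring b, as dish a. All rings rest on springs: pressed down, a ring starts to sink at about 2.5 N, gives 2.5 N per mm more and meets its stop after 4 mm. Its mouth is a lead-in 26 mm wide, 6 mm deep, ending on a flat ledge round the bore proper.
- holder_c: Dish of ring c, as dish a. Its mouth is a lead-in 26 mm wide, 6 mm deep, ending on a flat ledge round the bore proper. Of rings b and c one stands in the row and one is the spare; their bores are not told: one lets the pin through with 1 mm clearance all round, one does not.
- holder_d: Dish of ring d, as dish a. Its mouth is a lead-in 26 mm wide, 6 mm deep, ending on a flat ledge round the bore proper. The floor of every dish is a black sprung rubber pad 8 mm above the dish's underside: it starts to give at about 3 N, 3 N per mm more, and is solid after 3 mm.
Mind the look-alikes: they are no part of the job. Of the things shaped like the pin, the bare steel one is meant.

How it is judged:
By the outcome, as a careful person would: the job done as asked, in the order asked, and still so for the second after the job is handed in, with the robot touching nothing.
It also fails if it takes over 72 s, if anything falls off the work surface, if the arm or the gripper's body presses on something with over 40 N, if the wrist force passes 120 N, or if a joint passes its speed limit or range.

## Working session

There is one attempt and no reset: what is moved stays moved. The work goes in short steps, Python scripts to look and compute and a tool call to move; the robot and the scene stay as the last step left them, time stands still between calls to the robot, and variables do not carry over. Pictures are saved under pics/ and viewed, about 8 in all and at most 12, crops included, and the job is handed in when it is done.

Besides the shell and the picture viewer there is one more tool, called after "Emit:" as name(argument=value, ...), one argument or row to a line, values as JSON. servo_tool: Moves the arm, as the interface text tells. Its arguments: {"type":"object","properties":{"slide":{"type":"array","items":{"type":"array","items":{"type":"number"}}},"dr":{"type":"array","items":{"type":"array","items":{"type":"number"}}},"fingers":{"type":"array","items":{"type":"number"}},"newtons":{"type":"number"}},"required":["slide","dr","fingers"]}

```bash
mkdir -p pics
cat > h.py <<'E'
import numpy as np, cv2
from cell import readout, imaging, order
def snap(n,f):
    m=imaging.camera_model(n); im=imaging.read_camera(n); cv2.imwrite(f'pics/{f}.png',im[:,:,::-1]); return m,im
def K(m):
    f=240/np.tan(np.radians(m['fov_y'])/2); return np.array([[f,0,m['cx']],[0,f,m['cy']],[0,0,1.]])
def ray(m,u,v,z):
    R,_=cv2.Rodrigues(np.array(m['rvec'],float)); t=np.array(m['tvec'],float)
    c=-R.T@t; d=R.T@np.linalg.inv(K(m))@[u,v,1]; return c+d*(z-c[2])/d[2]
def proj(m,p):
    return cv2.projectPoints(np.array(p,float).reshape(-1,1,3),np.array(m['rvec'],float),np.array(m['tvec'],float),K(m),None)[0].reshape(-1,2)
def st():
    o=readout.get_obs(); print({k:np.round(o[k],4).tolist() for k in ('t','eef_pos','orientation','wrist_force','gripper_width','qpos')}); return o
E
python3 - <<'E'
from h import *
import json
st()
for n in('top','side'):
    m,im=snap(n,n+'1'); print({k:np.round(v,4).tolist() if not isinstance(v,str) else v for k,v in m.items()})
E
```

```text
{'t': 0.0, 'eef_pos': [0.149, 0.6066, 0.2188], 'orientation': [-0.0, 0.1201, 0.9928, -0.0006], 'wrist_force': [0.1365, 0.7611, 0.077], 'gripper_width': 0.9984, 'qpos': [-1.3715, 0.418, -0.0103, 1.6142, 0.0047, 1.1107, -0.053]}
{'fov_y': 57.2246, 'cx': 320.4418, 'cy': 242.093, 'rvec': [2.1763, -2.1556, 0.1079], 'tvec': [-0.1507, 0.5947, 0.9669]}
{'fov_y': 43.9744, 'cx': 321.6849, 'cy': 227.584, 'rvec': [1.9347, -0.6259, 0.3991], 'tvec': [-0.5577, 0.1502, 1.115]}
```

View pics/top1.png

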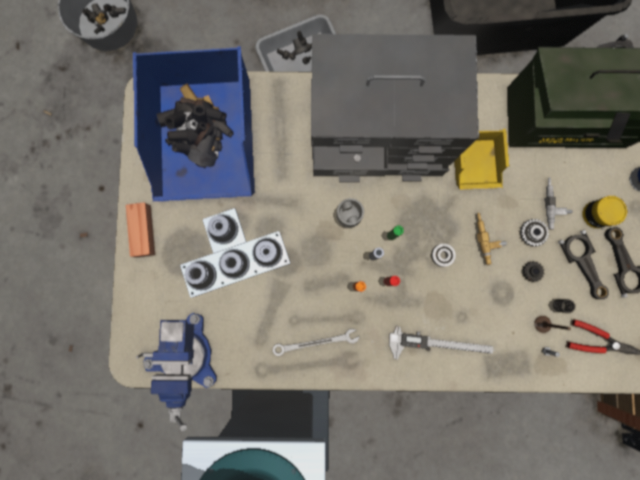

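View pics/side1.png

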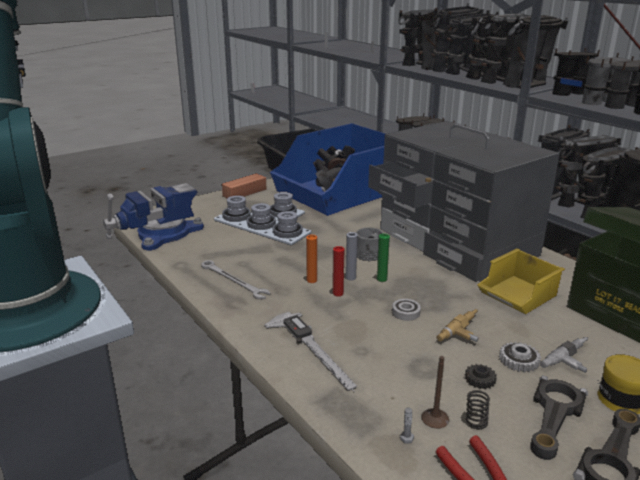

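The top view shows the rack at about (235,250), with ring a at (200,273), the middle at (233,263), d at (267,250) and the spare at (222,228). The bare pin is at (377,253), with orange, red and green look-alikes around it, the piston at (348,213) and the bearing at (444,255).

Run:
```python
from h import *
m=imaging.camera_model('top'); s=imaging.camera_model('side')
t=cv2.imread('pics/top1.png'); sd=cv2.imread('pics/side1.png')
a=cv2.resize(t[200:300,175:300],None,fx=6,fy=6,interpolation=cv2.INTER_CUBIC)[:, :750]
b1=cv2.resize(t[195:300,330:460],None,fx=3,fy=3,interpolation=cv2.INTER_CUBIC)
b2=cv2.resize(sd[225:330,290:425],None,fx=3,fy=3,interpolation=cv2.INTER_CUBIC)
cv2.imwrite('pics/cropA.png',a); cv2.imwrite('pics/cropB.png',np.hstack([b1,b2]))
print('tcp proj',proj(m,[.149,.607,.219]),proj(s,[.149,.607,.219]), proj(m,[0,0,0]))
print('pin top@.1',ray(m,377,253,.1),'side top',ray(s,351.5,234,.1),'foot',ray(s,350.5,278,0))
for n,u,v in(('a',200,271),('m',233,261),('d',267,249),('sp',222,227)): print(n,ray(m,u,v,.052))
```

```text
tcp proj [[-113.58548142  481.81008976]] [[ 16.8353156 114.2110845]] [[251.85851574 512.71193863]]
pin top@.1 [ 0.56695399 -0.26446782  0.1       ] side top [ 0.56523415 -0.27052474  0.1       ] foot [ 0.56534161 -0.27075562  0.        ]
a [0.52730251 0.11989564 0.052     ]
m [0.55006932 0.04772899 0.052     ]
d [ 0.57739721 -0.02685368  0.052     ]
sp [0.62564951 0.0745643  0.052     ]
```

View pics/cropA.png

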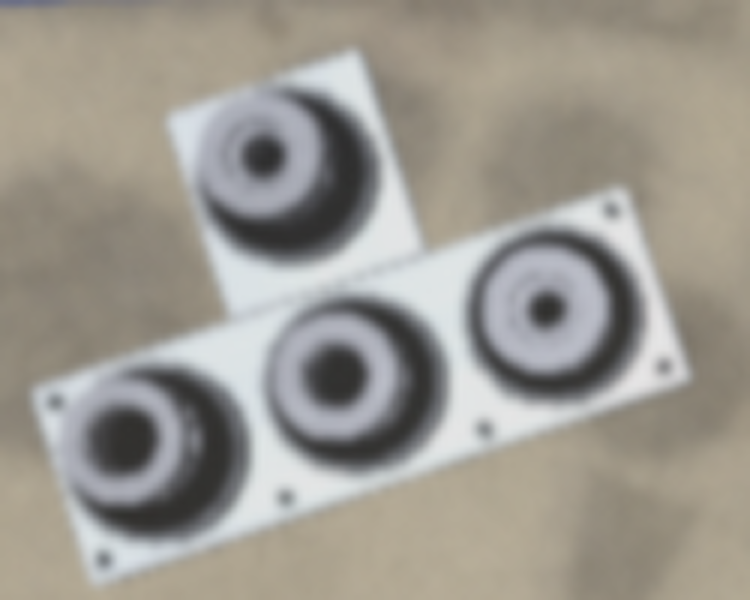

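View pics/cropB.png

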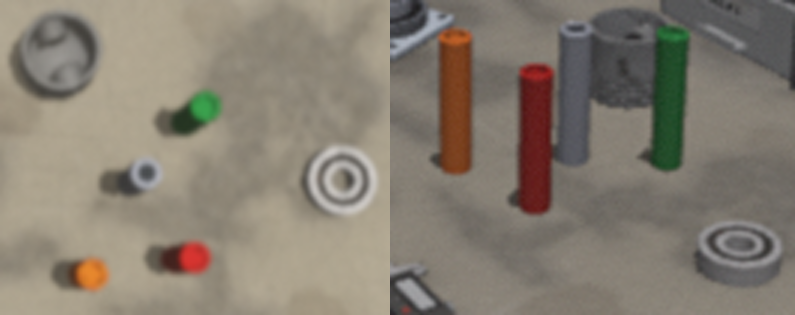

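Emit:
servo_tool(
  slide=[
    [3.3,-3.1,0],
    [3.3,-3.1,0],
    [3.3,-3.1,0],
    [3.3,-3.1,0],
    [3.3,-3.1,0],
    [3.3,-3.1,0],
    [3.3,-3.1,0],
    [3.3,-3.1,0],
    [3.3,-3.1,0],
    [1.2,-4.2,0],
    [1.2,-4.2,0],
    [1.2,-4.2,0],
    [1.2,-4.2,0],
    [1.2,-4.2,0],
    [0,0,0],
    [0,0,0],
  ],
  dr=[
    [0,0,-0.1],
    [0,0,-0.1],
    [0,0,-0.1],
    [0,0,-0.1],
    [0,0,-0.1],
    [0,0,-0.1],
    [0,0,-0.1],
    [0,0,-0.1],
    [0,0,-0.1],
    [0,0,-0.1],
    [0,0,-0.1],
    [0,0,-0.1],
    [0,0,-0.1],
    [0,0,-0.1],
    [0,0,0],
    [0,0,0],
  ],
  fingers=[0.47,0.47,0.47,0.47,0.47,0.47,0.47,0.47,0.47,0.47,0.47,0.47,0.47,0.47,0.47,0.47],
  newtons=25,
)

```text
t: 1.7
eef_pos: [0.5119, 0.0931, 0.2156]
orientation: [-0.002, 0.751, 0.661, -0.001]
wrist_force: [-0.6, 0.7, -0.4]
gripper_width: 0.527
```

Run:
```python
from h import *
st(); m,im=snap('wrist','w1')
R,_=cv2.Rodrigues(np.array(m['rvec'],float)); print(-R.T@np.array(m['tvec']),R[2], m['fov_y'])
for n,u,v in(('a',195.2,273),('m',230.1,262.2),('d',265.8,250.8),('sp',218.5,225.8)):
    p=ray(imaging.camera_model('top'),u,v,.052); print(n,p,proj(m,p))
```

```text
{'t': 1.7, 'eef_pos': [0.5119, 0.0931, 0.2156], 'orientation': [-0.0019, 0.7506, 0.6607, -0.0015], 'wrist_force': [-0.5721, 0.6967, -0.3859], 'gripper_width': 0.5271, 'qpos': [-0.6918, 0.2612, 0.5351, 1.8881, -0.1554, 1.0374, -0.2189]}
[0.5204241  0.16759602 0.37975831] [-0.03806991 -0.25730858 -0.96557909] 65.13661821370626
a [0.52279879 0.13032051 0.052     ] [[329.1200114 182.2889129]]
m [0.54735473 0.05406081 0.052     ] [[365.57024006 261.84414341]]
d [ 0.5733709  -0.02428426  0.052     ] [[399.93289153 334.97516407]]
sp [0.62827555 0.08246138 0.052     ] [[453.24341689 221.03978967]]
```

View pics/w1.png

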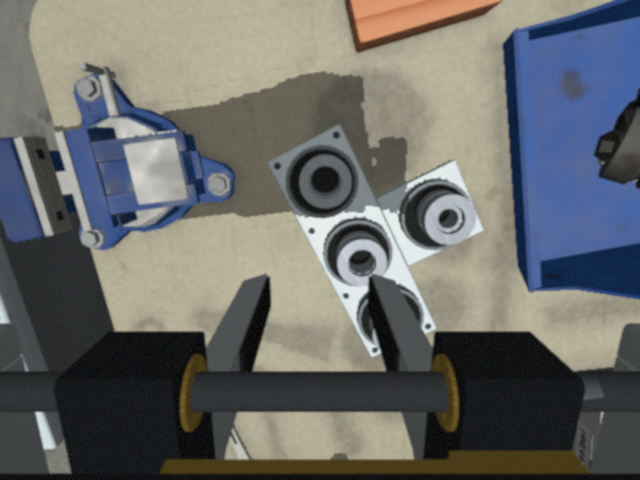

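The wrist view shows ring a at about (323,180), the middle ring at (361,258), the spare at (450,218), and ring d hidden behind a finger at about (393,305).

Run:
```python
import cv2
t=cv2.imread('pics/w1.png')
cv2.imwrite('pics/w1c.png',cv2.resize(t[135:300,275:490],None,fx=3.6,fy=3.6,interpolation=cv2.INTER_CUBIC))
```

```text
(no output)
```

View pics/w1c.png

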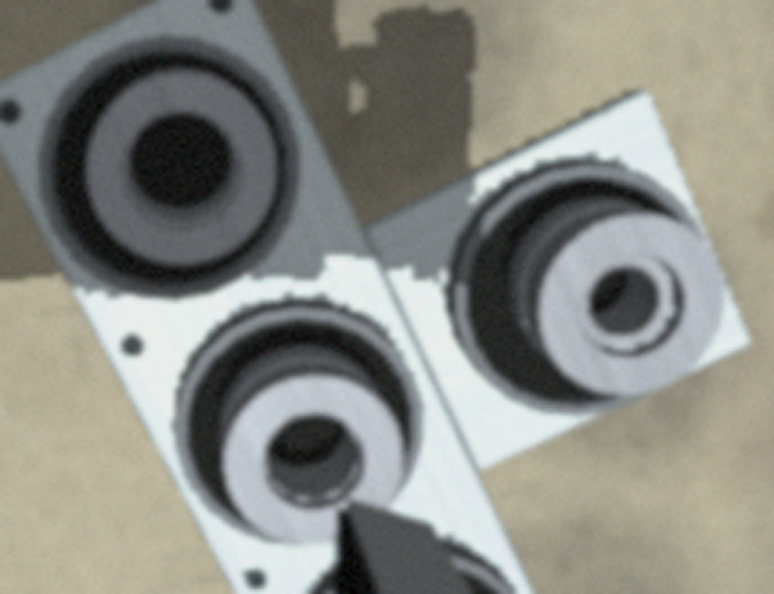

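The crop gives the centres of the ring top faces: a at about (325.2,181.0) and the middle at about (361.6,262.0) in full-image pixels. Next I go on to the pin.

Run:
```python
from h import *
m=imaging.camera_model('wrist'); s=imaging.camera_model('side'); t=imaging.camera_model('top')
for n,u,v in(('a',325.2,181),('m',361.6,262),('sp',275+631/3.6-.4,135+304/3.6-.4)): print(n,ray(m,u,v,.052))
print('pin',ray(t,378,252,.1),ray(s,351.5,234.3,.1))
```

```text
a [0.51961185 0.13161239 0.052     ]
m [0.5437783  0.05410337 0.052     ]
sp [0.62544714 0.0843902  0.052     ]
pin [ 0.56908273 -0.26657688  0.1       ] [ 0.56438682 -0.27158995  0.1       ]
```

Emit:
servo_tool(
  slide=[
    [0.7,-5,0],
    [0.7,-5,0],
    [0.7,-5,0],
    [0.6,-4.5,0],
    [0.6,-3.0,0],
    [0.6,-0.6,0],
    [0,0,0],
  ],
  dr=[
    [0,0,0],
    [0,0,0],
    [0,0,0],
    [0,0,0],
    [0,0,0],
    [0,0,0],
    [0,0,0],
  ],
  fingers=[0.47,0.47,0.47,0.47,0.47,0.47,0.47],
)

```text
t: 2.45
eef_pos: [0.5512, -0.1356, 0.2146]
orientation: [-0.003, 0.744, 0.668, -0.002]
wrist_force: [-0.6, 0.3, 0.5]
gripper_width: 0.531
```

Run:
```python
from h import *
st(); m,im=snap('wrist','w2'); print(proj(m,[[.567,-.269,.1],[.567,-.269,0]]))
```

```text
{'t': 2.45, 'eef_pos': [0.5512, -0.1356, 0.2146], 'orientation': [-0.0028, 0.7437, 0.6685, -0.0016], 'wrist_force': [-0.6067, 0.3033, 0.4815], 'gripper_width': 0.5314, 'qpos': [-0.3032, 0.3723, 0.6207, 1.7767, -0.243, 1.0764, 0.2964]}
[[356.65993569 387.23515412]
 [348.58838471 330.01879141]]
```

View pics/w2.png

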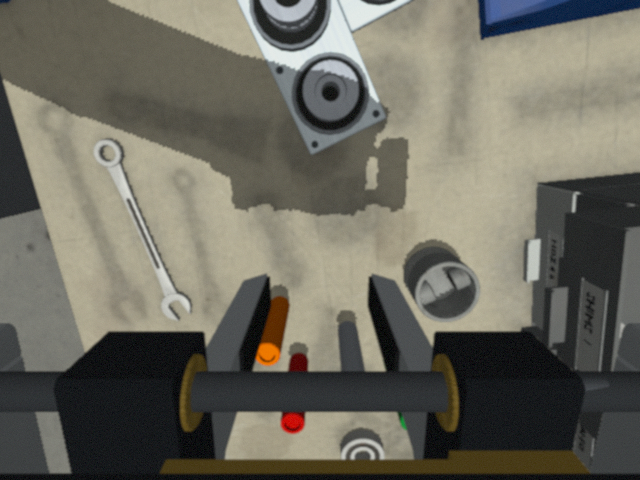

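The wrist view shows the pin's body at about (350,350), within 2 px of the prediction, with the orange and red pins to the left of it and ring d's top face at (331,92).

Emit:
servo_tool(
  slide=[
    [0.6,-4.7,0],
    [0.5,-4.7,0],
    [0.4,-4.0,0],
    [0,0,0],
    [0,0,0],
  ],
  dr=[
    [0,0,0],
    [0,0,0],
    [0,0,0],
    [0,0,0],
    [0,0,0],
  ],
  fingers=[0.47,0.47,0.47,0.47,0.47],
)

```text
t: 3.0
eef_pos: [0.5687, -0.2607, 0.2135]
orientation: [-0.005, 0.738, 0.675, -0.0]
wrist_force: [-0.5, 1.1, -0.8]
gripper_width: 0.529
```

Run:
```python
from h import *
o=st(); print(cv2.RQDecomp3x3 and None)
from scipy.spatial.transform import Rotation as R
q=o['orientation']; print(R.from_quat([q[1],q[2],q[3],q[0]]).as_matrix()[:,2])
```

```text
{'t': 3.0, 'eef_pos': [0.5687, -0.2607, 0.2135], 'orientation': [-0.0051, 0.7376, 0.6752, -0.0005], 'wrist_force': [-0.5194, 1.1159, -0.7687], 'gripper_width': 0.5289, 'qpos': [-0.0687, 0.4912, 0.6234, 1.6266, -0.3114, 1.1347, 0.5461]}
None
[-0.0075614   0.00691125 -0.99994753]
```

Emit:
servo_tool(
  slide=[
    [-0.2,-0.6,-2],
    [0,-0.2,-4],
    [0,0,-4],
    [0,0,-3],
    [0,0,-1.3],
    [0,0,0],
  ],
  dr=[
    [-0.007,-0.008,0],
    [0,0,0],
    [0,0,0],
    [0,0,0],
    [0,0,0],
    [0,0,0],
  ],
  fingers=[0.47,0.47,0.47,0.47,0.47,0.47],
)

```text
t: 3.6
eef_pos: [0.5704, -0.2545, 0.0675]
orientation: [0.0, 0.732, 0.681, 0.003]
wrist_force: [0.3, -0.5, 0.0]
gripper_width: 0.528
```

```bash
cat >> h.py <<'E'
from scipy.spatial.transform import Rotation as Rn
def tilt():
    o=st(); q=o['orientation']; z=Rn.from_quat([q[1],q[2],q[3],q[0]]).as_matrix()[:,2]; print('fix dr',z[1]*-1,z[0]); return o
E
python3 - <<'E'
from h import *
tilt()
E
```

```text
{'t': 3.6, 'eef_pos': [0.5704, -0.2545, 0.0675], 'orientation': [0.0, 0.7323, 0.681, 0.0031], 'wrist_force': [0.3339, -0.53, 0.0084], 'gripper_width': 0.5278, 'qpos': [-0.0136, 0.6511, 0.5328, 1.7441, -0.4259, 0.8607, 0.6392]}
fix dr -0.004219171321822082 0.004542352697198259
```

Emit:
servo_tool(
  slide=[
    [-0.2,-0.7,0.1],
    [-0.2,-0.7,0.1],
    [0,0,0],
    [0,0,0],
  ],
  dr=[
    [-0.002,0.002,0],
    [-0.002,0.002,0],
    [0,0,0],
    [0,0,0],
  ],
  fingers=[0.47,0.47,0.47,0.47],
)

```text
t: 4.0
eef_pos: [0.5686, -0.2691, 0.0745]
orientation: [0.002, 0.732, 0.682, 0.002]
wrist_force: [0.5, -0.6, -0.1]
gripper_width: 0.532
```

Run:
```python
from h import *
tilt(); m,im=snap('wrist','w3'); s,im2=snap('side','s3')
print(proj(m,[[.566,-.269,.1],[.566,-.269,0]]))
a=cv2.resize(im[230:480,200:460],None,fx=1.5,fy=1.5); b=cv2.resize(im2[190:315,270:470],None,fx=2,fy=2)
h=max(len(a),len(b)); f=lambda x:cv2.copyMakeBorder(x,0,h-len(x),0,0,0); cv2.imwrite('pics/c3.png',np.hstack([f(a),f(b)])[:,:,::-1])
```

```text
{'t': 4.0, 'eef_pos': [0.5686, -0.2691, 0.0745], 'orientation': [0.0025, 0.7316, 0.6817, 0.0015], 'wrist_force': [0.4538, -0.5875, -0.0535], 'gripper_width': 0.5317, 'qpos': [0.0034, 0.6476, 0.5399, 1.732, -0.4181, 0.8727, 0.655]}
fix dr 0.0015173144927389491 0.005563641932036387
[[317.50463896 328.94123998]
 [317.31026315 255.18951156]]
```

View pics/c3.png

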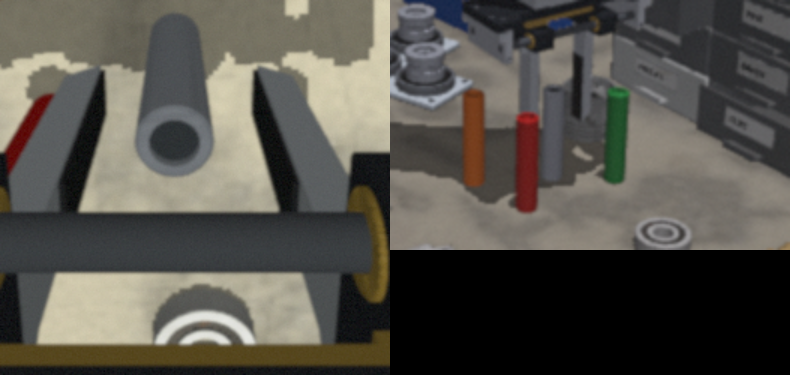

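The pin stands between the jaws, with its top centre at about (316.7,324.6) in the wrist picture. It sits roughly 1.5 mm toward +y of the TCP and is well centred between the fingers.

Run:
```python
from h import *
m=imaging.camera_model('wrist'); print(ray(m,316.7,324.6,.1))
```

```text
[ 0.56571646 -0.26676924  0.1       ]
```

Emit:
servo_tool(
  slide=[
    [-0.15,0.15,-0.4],
    [0,0,0],
    [0,0,0],
    [0,0,0],
    [0,0,0],
    [0,0,0],
    [0,0,0],
  ],
  dr=[
    [0.0015,0.0055,0],
    [0,0,0],
    [0,0,0],
    [0,0,0],
    [0,0,0],
    [0,0,0],
    [0,0,0],
  ],
  fingers=[0.47,0.47,0.47,0.55,0.65,0.7,0.74],
  newtons=25,
)

```text
t: 4.8
eef_pos: [0.5669, -0.267, 0.0699]
orientation: [-0.0, 0.732, 0.682, -0.0]
wrist_force: [0.1, -0.0, 0.3]
gripper_width: 0.27
```

Emit:
servo_tool(
  slide=[
    [0,0,0],
    [0,0,0],
    [0,0,0],
    [0,0,0],
    [0,0,0],
  ],
  dr=[
    [0,0,0],
    [0,0,0],
    [0,0,0],
    [0,0,0],
    [0,0,0],
  ],
  fingers=[0.78,0.82,0.9,1,1],
  newtons=24,
)

```text
t: 5.3
eef_pos: [0.567, -0.267, 0.0699]
orientation: [-0.0, 0.731, 0.682, -0.0]
wrist_force: [-0.0, 0.1, 0.3]
gripper_width: 0.232
```

Emit:
servo_tool(
  slide=[
    [0,0,0.3],
    [0,0,0.7],
    [0,0,2],
    [0,0,2],
    [0,0,2],
    [0,0,2],
    [0,0,2],
    [0,0,0],
    [0,0,0],
  ],
  dr=[
    [0,0,0],
    [0,0,0],
    [0,0,0],
    [0,0,0],
    [0,0,0],
    [0,0,0],
    [0,0,0],
    [0,0,0],
    [0,0,0],
  ],
  fingers=[1,1,1,1,1,1,1,1,1],
)

```text
t: 6.2
eef_pos: [0.5656, -0.2669, 0.1865]
orientation: [-0.001, 0.732, 0.682, -0.0]
wrist_force: [-0.3, 0.3, -2.0]
gripper_width: 0.232
```

Run:
```python
from h import *
tilt()
```

```text
{'t': 6.2, 'eef_pos': [0.5656, -0.2669, 0.1865], 'orientation': [-0.0008, 0.7318, 0.6816, -0.0003], 'wrist_force': [-0.304, 0.3143, -1.9641], 'gripper_width': 0.2315, 'qpos': [-0.0528, 0.5131, 0.612, 1.6603, -0.3266, 1.074, 0.5856]}
fix dr -0.0007410391614939839 -0.0014321557930098395
```

Emit:
servo_tool(
  slide=[
    [0,2,0],
    [-0.4,4,0],
    [-0.4,4,0],
    [-0.5,4,0],
    [-0.5,4,0],
    [-0.5,4,0],
    [-0.5,4,0],
    [-0.5,4,0],
    [-0.5,4,0],
    [-0.4,3.5,0],
    [-0.3,2,0],
    [0,0,0],
    [0,0,0],
    [0,0,0],
  ],
  dr=[
    [0,0,0],
    [0,0,0],
    [0,0,0],
    [0,0,0],
    [0,0,0],
    [0,0,0],
    [0,0,0],
    [0,0,0],
    [0,0,0],
    [0,0,0],
    [0,0,0],
    [0,0,0],
    [0,0,0],
    [0,0,0],
  ],
  fingers=[1,1,1,1,1,1,1,1,1,1,1,1,1,1],
)

```text
t: 7.6
eef_pos: [0.509, 0.1416, 0.1756]
orientation: [-0.004, 0.732, 0.681, -0.007]
wrist_force: [-0.4, -0.2, -0.2]
gripper_width: 0.229
```

Run:
```python
from h import *
tilt()
```

```text
{'t': 7.6, 'eef_pos': [0.509, 0.1416, 0.1756], 'orientation': [-0.0039, 0.7322, 0.681, -0.0072], 'wrist_force': [-0.4347, -0.2053, -0.189], 'gripper_width': 0.2291, 'qpos': [-0.7678, 0.3369, 0.5326, 1.9006, -0.2044, 0.9745, -0.2138]}
fix dr 0.004123088025528565 -0.01596188101330155
```

Emit:
servo_tool(
  slide=[
    [0.4,-0.4,-0.5],
    [0.4,-0.4,-1],
    [0.3,-0.3,-1],
    [0,0,-1],
    [0,0,-0.7],
    [0,0,0],
    [0,0,0],
    [0,0,0],
  ],
  dr=[
    [0.002,-0.008,0],
    [0.002,-0.008,0],
    [0,0,0],
    [0,0,0],
    [0,0,0],
    [0,0,0],
    [0,0,0],
    [0,0,0],
  ],
  fingers=[1,1,1,1,1,1,1,1],
)

```text
t: 8.4
eef_pos: [0.521, 0.1256, 0.1285]
orientation: [0.001, 0.734, 0.679, -0.001]
wrist_force: [-0.6, 0.0, -1.7]
gripper_width: 0.229
```

Run:
```python
from h import *
tilt()
m,im=snap('wrist','w4'); s,im2=snap('side','s4')
a=cv2.resize(im[150:420,200:440],None,fx=1.6,fy=1.6); b=cv2.resize(im2[150:260,190:330],None,fx=3,fy=3)
h=max(len(a),len(b)); f=lambda x:cv2.copyMakeBorder(x,0,h-len(x),0,0,0); cv2.imwrite('pics/c4.png',np.hstack([f(a),f(b)])[:,:,::-1])
for c in (m,s): print(proj(c,[[.5209,.1307,.052],[.5209,.1307,.060],[.5209,.1307,.160]]))
```

```text
{'t': 8.4, 'eef_pos': [0.521, 0.1256, 0.1285], 'orientation': [0.0006, 0.7342, 0.679, -0.0005], 'wrist_force': [-0.5771, 0.0352, -1.7392], 'gripper_width': 0.2288, 'qpos': [-0.7118, 0.4084, 0.5145, 1.9327, -0.2575, 0.8656, -0.1421]}
fix dr 0.001553538061196632 -1.637420142989272e-07
[[321.11361423 246.86193478]
 [321.17464122 250.32985642]
 [322.48080153 324.55376317]]
[[235.54115738 198.56347366]
 [235.34498562 195.55250221]
 [232.81339217 156.69596404]]
```

View pics/c4.png

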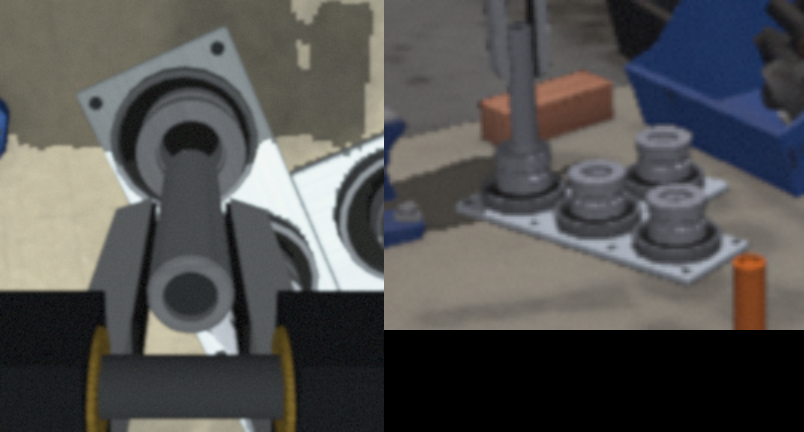

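Pin is held upright just above ring a. In the wrist image ring a's top face is centred near (320.6,243.5), so its true y is about 0.132. I shift and then lower gently.

Emit:
servo_tool(
  slide=[
    [0,0.3,0],
    [0,0.3,0],
    [0,0,0],
    [0,0,-0.3],
    [0,0,-0.3],
    [0,0,-0.2],
    [0,0,-0.2],
    [0,0,0],
    [0,0,0],
  ],
  dr=[
    [0.001,0,0],
    [0,0,0],
    [0,0,0],
    [0,0,0],
    [0,0,0],
    [0,0,0],
    [0,0,0],
    [0,0,0],
    [0,0,0],
  ],
  fingers=[1,1,1,1,1,1,1,1,1],
)

```text
t: 9.4
eef_pos: [0.5212, 0.1326, 0.1183]
orientation: [0.0, 0.734, 0.679, 0.001]
wrist_force: [0.4, 0.2, -1.6]
gripper_width: 0.228
```

Emit:
servo_tool(
  slide=[
    [0,0,-0.2],
    [0,0,-0.2],
    [0,0,-0.2],
    [0,0,-0.2],
    [0,0,0],
  ],
  dr=[
    [0,0,0],
    [0,0,0],
    [0,0,0],
    [0,0,0],
    [0,0,0],
  ],
  fingers=[1,1,1,1,1],
)

```text
t: 9.9
eef_pos: [0.5213, 0.1326, 0.1097]
orientation: [0.0, 0.734, 0.679, 0.001]
wrist_force: [0.2, -0.5, -2.2]
gripper_width: 0.23
```

Emit:
servo_tool(
  slide=[
    [0,0,-0.3],
    [0,0,-0.3],
    [0,0,-0.3],
    [0,0,-0.3],
    [0,0,-0.3],
    [0,0,-0.2],
    [0,0,-0.2],
    [0,0,0],
    [0,0,0],
  ],
  dr=[
    [0,0,0],
    [0,0,0],
    [0,0,0],
    [0,0,0],
    [0,0,0],
    [0,0,0],
    [0,0,0],
    [0,0,0],
    [0,0,0],
  ],
  fingers=[1,1,1,1,1,1,1,1,1],
)

```text
t: 10.8
eef_pos: [0.5212, 0.1326, 0.0888]
orientation: [0.0, 0.734, 0.679, 0.0]
wrist_force: [-0.3, 0.3, -2.7]
gripper_width: 0.229
```

Emit:
servo_tool(
  slide=[
    [0,0,-0.1],
    [0,0,-0.1],
    [0,0,-0.1],
    [0,0,0],
    [0,0,0],
  ],
  dr=[
    [0,0,0],
    [0,0,0],
    [0,0,0],
    [0,0,0],
    [0,0,0],
  ],
  fingers=[1,1,1,1,1],
)

```text
t: 11.3
eef_pos: [0.5215, 0.1327, 0.0859]
orientation: [0.0, 0.734, 0.679, 0.001]
wrist_force: [0.5, -0.3, -1.9]
gripper_width: 0.233
```

Emit:
servo_tool(
  slide=[
    [0,0,-0.1],
    [0,0,0],
    [0,0,0],
  ],
  dr=[
    [0,0,0],
    [0,0,0],
    [0,0,0],
  ],
  fingers=[1,1,1],
)

```text
t: 11.6
eef_pos: [0.5216, 0.1327, 0.0852]
orientation: [0.0, 0.734, 0.679, 0.001]
wrist_force: [-1.2, -0.0, 4.0]
gripper_width: 0.231
```

Ring a passed, with the dish floor felt at about 6 N. Next I withdraw and go to the middle ring.

Emit:
servo_tool(
  slide=[
    [0,0,0.3],
    [0,0,0.7],
    [0,0,1],
    [0,0,1],
    [0,0,1],
    [0,0,1],
    [0,0,0],
    [0.4,-1.5,0],
    [0.5,-1.6,0],
    [0.5,-1.6,0],
    [0.5,-1.6,0],
    [0.5,-1.4,0],
    [0,0,0],
    [0,0,0],
    [0,0,0],
  ],
  dr=[
    [0,0,0],
    [0,0,0],
    [0,0,0],
    [0,0,0],
    [0,0,0],
    [0,0,0],
    [0,0,0],
    [0,0,0],
    [0,0,0],
    [0,0,0],
    [0,0,0],
    [0,0,0],
    [0,0,0],
    [0,0,0],
    [0,0,0],
  ],
  fingers=[1,1,1,1,1,1,1,1,1,1,1,1,1,1,1],
)

```text
t: 13.1
eef_pos: [0.5456, 0.0548, 0.1404]
orientation: [0.0, 0.733, 0.68, 0.002]
wrist_force: [0.1, -0.3, -1.3]
gripper_width: 0.231
```

Run:
```python
from h import *
tilt()
m,im=snap('wrist','w5')
a=cv2.resize(im[150:420,160:480],None,fx=2.2,fy=2.2); cv2.imwrite('pics/c5.png',a[:,:,::-1])
print(proj(m,[[.5452,.0538,.052],[.5462,.0538,.052],[.5452,.0548,.052]]))
```

```text
{'t': 13.1, 'eef_pos': [0.5456, 0.0548, 0.1404], 'orientation': [0.0001, 0.7331, 0.6801, 0.0017], 'wrist_force': [0.0936, -0.2577, -1.3226], 'gripper_width': 0.2308, 'qpos': [-0.5841, 0.414, 0.5349, 1.8966, -0.2678, 0.8985, 0.0066]}
fix dr -0.0022313461380814893 0.00259571458990379
[[320.91467092 250.99939674]
 [322.33572363 250.89804037]
 [320.81144933 249.63638249]]
```

View pics/c5.png

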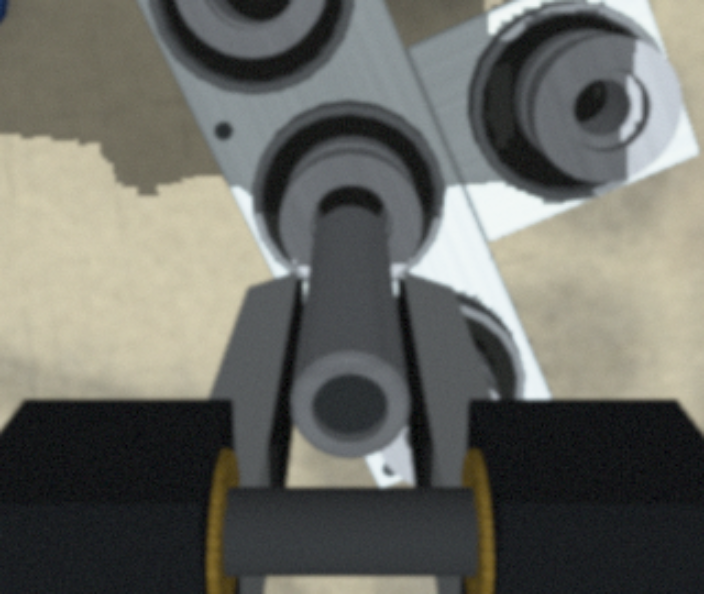

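The pin stands over the middle ring. The ring face's centre is at about (319.5,250) in full pixels, within 1 mm of below the pin, so I lower it gently.

Emit:
servo_tool(
  slide=[
    [0,0,-0.5],
    [0,0,-0.4],
    [0,0,-0.4],
    [0,0,-0.2],
    [0,0,-0.2],
    [0,0,-0.2],
    [0,0,0],
    [0,0,0],
  ],
  dr=[
    [-0.002,0.002,0],
    [0,0,0],
    [0,0,0],
    [0,0,0],
    [0,0,0],
    [0,0,0],
    [0,0,0],
    [0,0,0],
  ],
  fingers=[1,1,1,1,1,1,1,1],
)

```text
t: 13.95
eef_pos: [0.5453, 0.0566, 0.1195]
orientation: [-0.0, 0.732, 0.681, 0.0]
wrist_force: [-0.3, -0.3, -0.4]
gripper_width: 0.227
```

Emit:
servo_tool(
  slide=[
    [0,0,-0.1],
    [0,0,-0.1],
    [0,0,-0.1],
    [0,0,0],
    [0,0,0],
  ],
  dr=[
    [0,0,0],
    [0,0,0],
    [0,0,0],
    [0,0,0],
    [0,0,0],
  ],
  fingers=[1,1,1,1,1],
)

```text
t: 14.45
eef_pos: [0.5455, 0.0563, 0.1164]
orientation: [0.0, 0.732, 0.681, 0.0]
wrist_force: [0.6, -1.2, -1.3]
gripper_width: 0.23
```

Emit:
servo_tool(
  slide=[
    [0,-0.15,0],
    [0,0,0],
    [0,0,-0.1],
    [0,0,-0.1],
    [0,0,0],
    [0,0,0],
  ],
  dr=[
    [0,0,0],
    [0,0,0],
    [0,0,0],
    [0,0,0],
    [0,0,0],
    [0,0,0],
  ],
  fingers=[1,1,1,1,1,1],
)

```text
t: 15.05
eef_pos: [0.5451, 0.0551, 0.114]
orientation: [-0.0, 0.732, 0.681, 0.0]
wrist_force: [-0.5, -0.5, -1.0]
gripper_width: 0.231
```

Emit:
servo_tool(
  slide=[
    [0,0,-0.1],
    [0,0,-0.1],
    [0,0,-0.1],
    [0,0,0],
    [0,0,0],
  ],
  dr=[
    [0,0,0],
    [0,0,0],
    [0,0,0],
    [0,0,0],
    [0,0,0],
  ],
  fingers=[1,1,1,1,1],
)

```text
t: 15.55
eef_pos: [0.5453, 0.055, 0.1108]
orientation: [-0.0, 0.732, 0.681, 0.0]
wrist_force: [0.5, -0.2, -1.7]
gripper_width: 0.231
```

It's in the bore proper with no resistance, so I carry on down.

Emit:
servo_tool(
  slide=[
    [0,0,-0.2],
    [0,0,-0.2],
    [0,0,-0.2],
    [0,0,-0.2],
    [0,0,-0.2],
    [0,0,0],
    [0,0,0],
  ],
  dr=[
    [0,0,0],
    [0,0,0],
    [0,0,0],
    [0,0,0],
    [0,0,0],
    [0,0,0],
    [0,0,0],
  ],
  fingers=[1,1,1,1,1,1,1],
)

```text
t: 16.25
eef_pos: [0.5453, 0.0549, 0.0998]
orientation: [-0.0, 0.732, 0.681, 0.0]
wrist_force: [0.3, 0.6, -1.6]
gripper_width: 0.233
```

Emit:
servo_tool(
  slide=[
    [0,0,-0.2],
    [0,0,-0.2],
    [0,0,-0.2],
    [0,0,-0.2],
    [0,0,-0.2],
    [0,0,-0.2],
    [0,0,0],
    [0,0,0],
  ],
  dr=[
    [0,0,0],
    [0,0,0],
    [0,0,0],
    [0,0,0],
    [0,0,0],
    [0,0,0],
    [0,0,0],
    [0,0,0],
  ],
  fingers=[1,1,1,1,1,1,1,1],
)

```text
t: 17.05
eef_pos: [0.5453, 0.0549, 0.0867]
orientation: [0.0, 0.732, 0.681, 0.0]
wrist_force: [-0.0, -0.2, -1.3]
gripper_width: 0.231
```

Emit:
servo_tool(
  slide=[
    [0,0,-0.1],
    [0,0,-0.1],
    [0,0,0],
    [0,0,0],
  ],
  dr=[
    [0,0,0],
    [0,0,0],
    [0,0,0],
    [0,0,0],
  ],
  fingers=[1,1,1,1],
)

```text
t: 17.45
eef_pos: [0.5455, 0.0549, 0.0851]
orientation: [-0.0, 0.732, 0.681, 0.0]
wrist_force: [-1.4, -0.8, 4.2]
gripper_width: 0.228
```

Middle ring passed, floor felt at about 6 N. Next is ring d, which should stop it.

Emit:
servo_tool(
  slide=[
    [0,0,0.3],
    [0,0,0.7],
    [0,0,1],
    [0,0,1],
    [0,0,1],
    [0,0,1],
    [0,0,0],
    [0.5,-1.5,0],
    [0.5,-1.6,0],
    [0.5,-1.6,0],
    [0.6,-1.6,0],
    [0.5,-1.5,0],
    [0,0,0],
    [0,0,0],
    [0,0,0],
  ],
  dr=[
    [0,0,0],
    [0,0,0],
    [0,0,0],
    [0,0,0],
    [0,0,0],
    [0,0,0],
    [0,0,0],
    [0,0,0],
    [0,0,0],
    [0,0,0],
    [0,0,0],
    [0,0,0],
    [0,0,0],
    [0,0,0],
    [0,0,0],
  ],
  fingers=[1,1,1,1,1,1,1,1,1,1,1,1,1,1,1],
)

```text
t: 18.95
eef_pos: [0.5714, -0.0233, 0.1401]
orientation: [-0.001, 0.731, 0.682, 0.001]
wrist_force: [-0.7, 0.7, -1.1]
gripper_width: 0.233
```

Run:
```python
from h import *
tilt()
m,im=snap('wrist','w6')
a=cv2.resize(im[150:420,160:480],None,fx=2.2,fy=2.2); cv2.imwrite('pics/c6.png',a[:,:,::-1])
print(proj(m,[[.5715,-.0234,.052]]))
```

```text
{'t': 18.95, 'eef_pos': [0.5714, -0.0233, 0.1401], 'orientation': [-0.0007, 0.7312, 0.6821, 0.0011], 'wrist_force': [-0.7004, 0.7178, -1.1385], 'gripper_width': 0.2329, 'qpos': [-0.4346, 0.459, 0.5425, 1.8371, -0.2938, 0.9248, 0.1715]}
fix dr -0.0025336751148286813 0.0006831180784018709
[[321.74240284 249.89463061]]
```

View pics/c6.png

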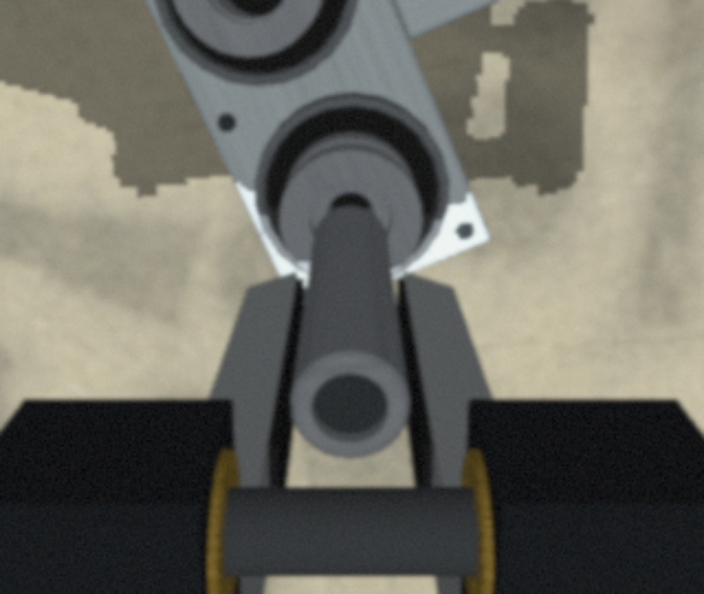

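The pin stands over ring d: its face is centred in x, and the ring is perhaps 1 mm toward +y. I shift 0.5–1 mm and lower.

Emit:
servo_tool(
  slide=[
    [0,0.05,-0.4],
    [0,0,-0.4],
    [0,0,-0.4],
    [0,0,-0.2],
    [0,0,-0.2],
    [0,0,0],
    [0,0,0],
  ],
  dr=[
    [0,0,0],
    [0,0,0],
    [0,0,0],
    [0,0,0],
    [0,0,0],
    [0,0,0],
    [0,0,0],
  ],
  fingers=[1,1,1,1,1,1,1],
)

```text
t: 19.7
eef_pos: [0.5709, -0.0204, 0.1222]
orientation: [-0.001, 0.73, 0.683, 0.001]
wrist_force: [0.1, -0.5, -1.7]
gripper_width: 0.231
```

Emit:
servo_tool(
  slide=[
    [0,0,-0.1],
    [0,0,-0.1],
    [0,0,0],
    [0,0,0],
  ],
  dr=[
    [0,0,0],
    [0,0,0],
    [0,0,0],
    [0,0,0],
  ],
  fingers=[1,1,1,1],
)

```text
t: 20.1
eef_pos: [0.5711, -0.0205, 0.1203]
orientation: [-0.001, 0.73, 0.683, 0.001]
wrist_force: [0.3, 0.3, -1.1]
gripper_width: 0.23
```

Emit:
servo_tool(
  slide=[
    [0,-0.2,0],
    [0,0,0],
    [0,0,-0.1],
    [0,0,-0.1],
    [0,0,0],
    [0,0,0],
  ],
  dr=[
    [0,0,0],
    [0,0,0],
    [0,0,0],
    [0,0,0],
    [0,0,0],
    [0,0,0],
  ],
  fingers=[1,1,1,1,1,1],
)

```text
t: 20.7
eef_pos: [0.5711, -0.0228, 0.1182]
orientation: [-0.001, 0.73, 0.683, 0.001]
wrist_force: [0.5, 0.2, -1.6]
gripper_width: 0.23
```

Emit:
servo_tool(
  slide=[
    [0,0,-0.1],
    [0,0,-0.1],
    [0,0,0],
    [0,0,0],
  ],
  dr=[
    [0,0,0],
    [0,0,0],
    [0,0,0],
    [0,0,0],
  ],
  fingers=[1,1,1,1],
)

```text
t: 21.1
eef_pos: [0.5711, -0.0227, 0.116]
orientation: [-0.001, 0.73, 0.683, 0.001]
wrist_force: [-0.0, 0.6, -1.8]
gripper_width: 0.231
```

Emit:
servo_tool(
  slide=[
    [0,0,-0.1],
    [0,0,0],
    [0,0,0],
  ],
  dr=[
    [0,0,0],
    [0,0,0],
    [0,0,0],
  ],
  fingers=[1,1,1],
)

```text
t: 21.4
eef_pos: [0.5713, -0.0227, 0.1154]
orientation: [-0.001, 0.73, 0.683, 0.001]
wrist_force: [-1.1, -0.1, 2.2]
gripper_width: 0.233
```

Emit:
servo_tool(
  slide=[
    [0,0,-0.1],
    [0,0,0],
    [0,0,0],
  ],
  dr=[
    [0,0,0],
    [0,0,0],
    [0,0,0],
  ],
  fingers=[1,1,1],
)

```text
t: 21.7
eef_pos: [0.5713, -0.0227, 0.1146]
orientation: [-0.001, 0.73, 0.683, 0.002]
wrist_force: [-2.1, 0.2, 3.5]
gripper_width: 0.232
```

Ring d stops the pin at its ledge, at about 5 N. I take it back to the middle ring.

Emit:
servo_tool(
  slide=[
    [0,0,0.3],
    [0,0,0.5],
    [0,0,0.8],
    [0,0,0.8],
    [0,0,0],
    [-0.5,1.5,0],
    [-0.5,1.6,0],
    [-0.5,1.6,0],
    [-0.6,1.6,0],
    [-0.5,1.5,0],
    [0,0,0],
    [0,0,0],
    [0,0,0],
  ],
  dr=[
    [0,0,0],
    [0,0,0],
    [0,0,0],
    [0,0,0],
    [0,0,0],
    [0,0,0],
    [0,0,0],
    [0,0,0],
    [0,0,0],
    [0,0,0],
    [0,0,0],
    [0,0,0],
    [0,0,0],
  ],
  fingers=[1,1,1,1,1,1,1,1,1,1,1,1,1],
)

```text
t: 23.0
eef_pos: [0.5424, 0.0619, 0.1404]
orientation: [-0.001, 0.73, 0.684, 0.002]
wrist_force: [0.2, 0.0, -2.3]
gripper_width: 0.233
```

Run:
```python
from h import *
tilt()
```

```text
{'t': 23.0, 'eef_pos': [0.5424, 0.0619, 0.1404], 'orientation': [-0.0013, 0.7296, 0.6838, 0.0017], 'wrist_force': [0.2044, 0.0074, -2.3458], 'gripper_width': 0.2331, 'qpos': [-0.5954, 0.41, 0.5322, 1.9012, -0.2669, 0.8985, 0.0034]}
fix dr -0.004277212906859512 0.0006891235993055768
```

Emit:
servo_tool(
  slide=[
    [0.15,-0.4,0],
    [0.15,-0.4,0],
    [0,0,-0.4],
    [0,0,-0.4],
    [0,0,-0.4],
    [0,0,0],
    [0,0,0],
  ],
  dr=[
    [-0.004,0,0],
    [0,0,0],
    [0,0,0],
    [0,0,0],
    [0,0,0],
    [0,0,0],
    [0,0,0],
  ],
  fingers=[1,1,1,1,1,1,1],
)

```text
t: 23.7
eef_pos: [0.5459, 0.0506, 0.1269]
orientation: [0.0, 0.731, 0.683, -0.0]
wrist_force: [-1.1, -0.7, -1.2]
gripper_width: 0.23
```

Emit:
servo_tool(
  slide=[
    [-0.04,0.4,0],
    [0,0,0],
    [0,0,0],
  ],
  dr=[
    [0,0,0],
    [0,0,0],
    [0,0,0],
  ],
  fingers=[1,1,1],
)

```text
t: 24.0
eef_pos: [0.5455, 0.0554, 0.127]
orientation: [0.0, 0.731, 0.683, -0.0]
wrist_force: [-1.2, -0.8, -0.8]
gripper_width: 0.233
```

Run:
```python
from h import *
tilt()
```

```text
{'t': 24.0, 'eef_pos': [0.5455, 0.0554, 0.127], 'orientation': [0.0005, 0.7307, 0.6827, -0.0001], 'wrist_force': [-1.2285, -0.774, -0.8478], 'gripper_width': 0.2331, 'qpos': [-0.5792, 0.4343, 0.5275, 1.9044, -0.2783, 0.8749, 0.0201]}
fix dr 0.0009144841269974271 0.0004667342794002175
```

Emit:
servo_tool(
  slide=[
    [0,-0.05,-0.2],
    [0,0,-0.2],
    [0,0,-0.2],
    [0,0,-0.2],
    [0,0,-0.1],
    [0,0,0],
    [0,0,0],
  ],
  dr=[
    [0,0,0],
    [0,0,0],
    [0,0,0],
    [0,0,0],
    [0,0,0],
    [0,0,0],
    [0,0,0],
  ],
  fingers=[1,1,1,1,1,1,1],
)

```text
t: 24.7
eef_pos: [0.5455, 0.0548, 0.1172]
orientation: [0.0, 0.731, 0.683, -0.0]
wrist_force: [0.3, -0.4, -1.6]
gripper_width: 0.23
```

Emit:
servo_tool(
  slide=[
    [0,0,-0.1],
    [0,0,-0.1],
    [0,0,-0.1],
    [0,0,-0.1],
    [0,0,0],
    [0,0,0],
  ],
  dr=[
    [0,0,0],
    [0,0,0],
    [0,0,0],
    [0,0,0],
    [0,0,0],
    [0,0,0],
  ],
  fingers=[1,1,1,1,1,1],
)

```text
t: 25.3
eef_pos: [0.5456, 0.0548, 0.1129]
orientation: [0.001, 0.731, 0.683, -0.0]
wrist_force: [-1.3, -0.9, -0.9]
gripper_width: 0.225
```

Emit:
servo_tool(
  slide=[
    [0,0,-0.1],
    [0,0,-0.1],
    [0,0,-0.2],
    [0,0,-0.2],
    [0,0,-0.2],
    [0,0,-0.2],
    [0,0,0],
    [0,0,0],
  ],
  dr=[
    [0,0,0],
    [0,0,0],
    [0,0,0],
    [0,0,0],
    [0,0,0],
    [0,0,0],
    [0,0,0],
    [0,0,0],
  ],
  fingers=[1,1,1,1,1,1,1,1],
)

```text
t: 26.1
eef_pos: [0.5455, 0.0548, 0.1019]
orientation: [0.001, 0.731, 0.683, -0.0]
wrist_force: [0.4, 0.7, -1.8]
gripper_width: 0.23
```

Emit:
servo_tool(
  slide=[
    [0,0,-0.2],
    [0,0,-0.2],
    [0,0,-0.2],
    [0,0,-0.2],
    [0,0,-0.2],
    [0,0,-0.2],
    [0,0,-0.2],
    [0,0,0],
    [0,0,0],
  ],
  dr=[
    [0,0,0],
    [0,0,0],
    [0,0,0],
    [0,0,0],
    [0,0,0],
    [0,0,0],
    [0,0,0],
    [0,0,0],
    [0,0,0],
  ],
  fingers=[1,1,1,1,1,1,1,1,1],
)

```text
t: 27.0
eef_pos: [0.5455, 0.0548, 0.0866]
orientation: [0.0, 0.731, 0.683, -0.0]
wrist_force: [0.2, -0.6, -1.0]
gripper_width: 0.233
```

Emit:
servo_tool(
  slide=[
    [0,0,-0.1],
    [0,0,0],
    [0,0,0],
  ],
  dr=[
    [0,0,0],
    [0,0,0],
    [0,0,0],
  ],
  fingers=[1,1,1],
)

```text
t: 27.3
eef_pos: [0.5457, 0.0548, 0.0859]
orientation: [0.001, 0.731, 0.683, 0.0]
wrist_force: [-0.5, 1.1, -0.0]
gripper_width: 0.229
```

The pin's weight is now on the floor, so I release slowly and retreat straight up.

Emit:
servo_tool(
  slide=[
    [0,0,0],
    [0,0,0],
    [0,0,0],
    [0,0,0],
    [0,0,0],
    [0,0,0],
    [0,0,0],
    [0,0,0],
  ],
  dr=[
    [0,0,0],
    [0,0,0],
    [0,0,0],
    [0,0,0],
    [0,0,0],
    [0,0,0],
    [0,0,0],
    [0,0,0],
  ],
  fingers=[0.76,0.74,0.7,0.66,0.6,0.55,0.5,0.47],
)

```text
t: 28.1
eef_pos: [0.546, 0.0549, 0.0861]
orientation: [0.001, 0.731, 0.683, 0.0]
wrist_force: [0.8, 0.4, 0.3]
gripper_width: 0.525
```

Emit:
servo_tool(
  slide=[
    [0,0,0.5],
    [0,0,1],
    [0,0,1],
    [0,0,2],
    [0,0,2],
    [0,0,2],
    [0,0,2],
    [0,0,0],
    [0,0,0],
  ],
  dr=[
    [0,0,0],
    [0,0,0],
    [0,0,0],
    [0,0,0],
    [0,0,0],
    [0,0,0],
    [0,0,0],
    [0,0,0],
    [0,0,0],
  ],
  fingers=[0.47,0.47,0.47,0.47,0.47,0.47,0.47,0.47,0.47],
)

```text
t: 29.0
eef_pos: [0.5461, 0.0543, 0.2013]
orientation: [0.002, 0.731, 0.682, 0.002]
wrist_force: [-1.2, 0.3, -0.6]
gripper_width: 0.534
```

Run:
```python
from h import *
tilt()
m,im=snap('wrist','w7'); s,im2=snap('side','s7')
a=cv2.resize(im[100:420,160:480],None,fx=1.3,fy=1.3); b=cv2.resize(im2[150:310,190:430],None,fx=1.6,fy=1.6)
h=max(len(a),len(b)); f=lambda x:cv2.copyMakeBorder(x,0,h-len(x),0,0,0); cv2.imwrite('pics/c7.png',np.hstack([f(a),f(b)])[:,:,::-1])
for c in (m,s): print(proj(c,[[.5455,.0549,.116],[.5455,.0549,.052],[.5455,.0549,.016]]))
```

```text
{'t': 29.0, 'eef_pos': [0.5461, 0.0543, 0.2013], 'orientation': [0.0015, 0.731, 0.6824, 0.0019], 'wrist_force': [-1.2274, 0.29, -0.5544], 'gripper_width': 0.5339, 'qpos': [-0.6191, 0.3348, 0.5689, 1.8438, -0.2095, 1.0177, -0.0342]}
fix dr -0.0003569589993292414 0.00488207961707103
[[320.1998964  249.95564488]
 [319.64989148 228.60850853]
 [319.42422919 219.84996192]]
[[258.6957953  181.00130221]
 [259.86480072 206.08669988]
 [260.50289856 219.77948349]]
```

View pics/c7.png

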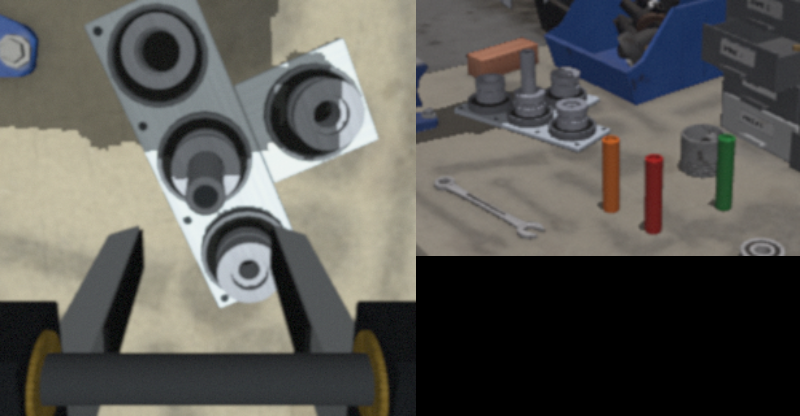

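The pin stands upright in the middle ring. Its top in the side view is at about (259,182), against a prediction of (259,181) for fully down. The piston, bearing and look-alikes are where they were.

```bash
python3 -c "
from cell import order
print(order.close_job())"
```

```text
the job is handed in; nothing more can be done
None
```

The pin is standing fully down in the middle ring, the smallest one it went through, and the job is handed in at about 29 s of the 72 s allowed.

- **Ring a (largest):** the pin went through freely, and I felt the dish floor at about 6 N.
- **Middle ring:** the pin went through freely, and I felt the floor again at about 6 N.
- **Ring d (smallest):** the pin stopped on the ledge about 6–7 mm below the ring's top face. I pressed there with about 5 N at most.
- **Placing:** I took it back to the middle ring, lowered it until about 2 N rested on the floor, opened the fingers slowly and raised the gripper clear.

The last side and wrist pictures show the pin upright, with its top within about 1.5 px of where it should be when fully down. The piston, bearing and coloured pins looked unmoved, judged by eye from that picture.

The first top and wrist estimates of the ring positions differed by up to 3.6 mm. I settled this with close wrist views and by feel. Contact forces are the wrist readings at the end of each move, with the held pin's weight of about 2 N allowed for, so brief peaks in between were not seen.

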